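# Roll out a brass tube to the stop under a rolling block

## Robot

A 6-joint arm with a two-finger parallel gripper is mounted at the origin on the work surface. World frame = base frame: x ahead of the robot, y to its left, z up, the work surface at z = 0. Lengths are in m, angles in rad, forces in N, time in s.
With the tool pointing down it reaches from about 0.3 to 0.775 m from the base axis. Payload 14.6 kg.
Tool frame: the origin (TCP) lies at the very end of the fingers, on their centre line; the grasp point (between the pads) lies 19 mm behind it; z points along the fingers, y is the line along which they close (so a half turn about z gives the same grasp; the last joint's range is limited). The gripper opens to 94 mm and grips with 3 to 60 N. Pads are 16 mm wide; open, the fingers measure 119 mm over their backs; the gripper's body (75 mm by 177 mm) begins 78 mm behind the grasp point.
Start: joints at [-1.413, 0.3, 1.521, -0, 1.321, -0.067], TCP at [0.123, -0.536, 0.205] pointing down, gripper open.
Joint ranges: [-3.03, 3.03], [-0.79, 2.21], [0.23, 2.52], [-1.04, 4.18], [0, 3.07], [-2.55, 2.55]. Speed limits (rad/s): [2.22, 2.22, 2.57, 3.14, 3.14, 3.14].

## Interface

Orientations are given as [roll, pitch, yaw] about the fixed x, y, z axes, in that order (R = Rz(yaw) Ry(pitch) Rx(roll)).
In Python, from station import ctrl, cams gives the robot as it stands. The module is installed in compiled form; this text tells all that it offers.
- The arm moves only by the tool arm_command, never from a script. Its argument "plan" is a list that holds one entry, the list of rows, each a list of 7 numbers: the shift along the tool's x, y, z in parts of the range, where 1.0 means 800 mm, then the turn, a rotation vector about the tool's x, y, z in parts of the range, where 1.0 means 4 rad, then the closure, from -1 (fully open) to 1 (shut). A call has 1 to 12 rows; each row is the pose to reach, as a shift and turn from the pose commanded when the call began, along the tool's axes at that moment; what a row does not reach only later rows make up. A row lasts 1/10 s, in which the tool goes at most 50 mm and 8.59 degrees, less where a joint would pass 70% of its speed; a pose out of reach is approached as far as the arm can. Shift and turn numbers lie between -1 and 1, and a call with a number outside is refused. A call with a gripper value outside its range is refused whole. The fingers move at their own pace and stop on an object; "squeeze" is the grip in N (left out, the last holds). Time passes only in rows, so rows that repeat a pose let the fingers close. It gives the time, the measured TCP pose, the force, the opening and the grip force at its end, in the units of the state.
- ctrl.get_obs(): the state, without advancing time (a new reading comes with each control period).
- cams.camera(name): name is "scene" or "top"; returns (picture, depth): 480x640x3 uint8, blue, green, red; 480x640 float32, m along the optical axis (not along the pixel's ray), 0 where there is no reading.
- cams.camera_info(name): a dict with "fx", "fy", "cx", "cy" (pixels), "world_to_cam" (4x4, takes a point from world to camera coordinates). Camera axes: x right, y down, z forward; pixel columns grow to the right and rows downward; lengths in m; the calibration is good to about 2 mm. A picture is of the moment at which its call begins. camera_info takes no time and is no camera call.
- ctrl.hand_in(): hands the job in; it is judged then, once.
The state is a dict: "time_s": time; "qpos": joint angles; "joint_vel": joint speeds; "tau": joint torques, N m; "ee_pos": TCP position; "eef_rot": TCP orientation; "force": force on the tool from outside, world axes, zero at the start; "moment": the same for the moment, N m; "grip_width": finger opening in m; "grip_force": force on a finger pad.
Only numpy, scipy, OpenCV 4.12 (cv2) and the standard library are available. Lean on these libraries where they do the work, as an engineer would, in place of code of your own. Each camera call takes 0.05 s, during which the arm holds its last target. There are 200 camera calls.

## Task

Roll the brass tube out along the goldsmith's steel bench plate: pick up the hardwood rolling block by its handle, lay its flat sole on top of the tube and roll the tube under it until it lies square against the stop bar, pressing with about 8 N as it rolls and when it meets the bar, never more than 18 N or the thin wall dents. Do not touch the tube with the gripper, lift it, or shove it with the edge of the block. Then put the block back sole down in the middle of its cork pad, with the tube left at the stop and the other things on the bench undisturbed.

Things in the scene. Friction and masses are not known exactly. Their poses are not given: they have to be found in the camera images.
- plate_board: fixed pale wooden board 270 x 180 mm (its x, y), top 10 to 16 mm above the bench; origin at its top's centre. It carries on screw feet a dark steel plate 240 x 160 x 12 mm, its top 18 mm above the board's; the feet are badly set: the plate slopes along x, up or down, up to 0.025 rad about x = +13 mm. An aluminium stop bar 14 mm thick, 150 long, 14 high is screwed across its +x end
- stop_face (a point): the middle of the foot of the stop bar's face towards the tube, were the plate level: at x = +85, y = 0, z = +18 mm in the board's frame; axes as the board's: x points into the bar, y along it. Once the tube meets the bar the sole drags on it: the block feels 2 to 5 N backwards, and the press grows by 5 to 15 N if its height is not eased
- tube: loose thin-walled brass tube lying on the plate's top, 24 mm outside diameter, 110 mm long, about 70 g; origin at its centre, on its axis; its y is its axis (x, z turn as it rolls). It starts 40 to 80 mm short of the bar, up to 0.15 rad out of square. At the bar its centre is at board x = +73 mm. Rolled under the block, it advances half as far as the block
- rolling_block: rigid hardwood block, 140 g: pale flat sole plate 110 mm long (its x, the rolling direction) by 70 mm wide (y) by 16 mm thick, and a dark handle ridge across its middle, 24 mm thick (x), 60 mm long (y), rising from 16 to 54 mm above the sole; origin at the centre of the sole's underside, z up. Grip the ridge from above across its 24 mm. 0.5 mm too low presses with 10 N
- sole (a point): the centre of the underside of the rolling block's sole. Pushing the block faster than about 30 mm/s, or in jerks, adds jolts of several N to its press on the tube
- cork_pad: fixed cork pad 150 x 110 x 6 mm, the block's place; origin at the centre of its underside
- honeycomb: bystander: black honeycomb soldering block 140 x 90 x 13 mm with golden domes on it, about 25 mm high; origin at the centre of its underside
- third_hand: bystander: round heavy base 72 mm across with a brass post and a pair of steel tweezers reaching 115 mm out along its x, 100 mm high; origin at the centre of its underside
- solder_dish: bystander: white ceramic dish 64 mm across, 22 mm high; origin at the centre of its underside
- needle_file: bystander: needle file with wooden handle lying on the bench, 200 mm long along its x, 9 mm high; origin at its middle on the bench
Not all that is in view belongs to the job. What is meant by the rolling_block is not red, and is the larger of those in its own colour.

How it is judged:
On the way, in this order (a step that is already met when the one before it is completed fails the run):
1. the rolling block is lifted off its cork pad (z of sole in the frame of cork_pad above 0.025 m and contact force between the fingers and rolling_block above 1 N), for 0.1 s.
2. the tube, pressed with 4 N or more, has rolled 20 mm under the flat sole and is still turning (contact force between rolling_block and tube above 4 N and angular speed of tube above 0.2 rad/s and distance of tube from where it was at the start of the episode above 0.02 m and angle between rolling_block's own z axis and vertical below 0.12 rad and x of tube in the frame of plate_board below 0.068 m), for 0.04 s.
3. the block, still pressing with 4 N or more, holds the tube square against the stop bar (contact force between rolling_block and tube above 4 N and x of tube in the frame of plate_board above 0.0705 m and angle between the y axis of tube and the y axis of plate_board, either way round below 0.05 rad), for 0.2 s.
At the end, for the whole second after the job is handed in: the tube lies at rest on the plate against the stop bar (gap at most 3 mm at its centre, square within 0.05 rad, within 40 mm of the bar's middle) and the rolling block stands sole down, released and at rest, on the cork pad, centred within 25 mm (x of tube in the frame of plate_board between 0.07 and 0.075 m and z of tube in the frame of plate_board between 0.025 and 0.035 m and y of tube in the frame of plate_board between -0.04 and 0.04 m and angle between the y axis of tube and the y axis of plate_board, either way round below 0.05 rad and linear speed of each of tube, rolling_block below 0.01 m/s and horizontal distance between rolling_block and cork_pad below 0.025 m and z of sole in the frame of cork_pad below 0.009 m and angle between rolling_block's own z axis and vertical below 0.06 rad); the robot touches nothing.
It fails at once if the block presses the tube with more than 18 N (contact force between rolling_block and tube above 18 N).
It fails at once if the gripper or arm touches the tube (contact force between any of the arm, the fingers and tube above 0.5 N).
It fails at once if the tube is lifted off the plate (z of tube in the frame of plate_board above 0.04 m).
It fails at once if the tube is shoved with the edge of the block instead of rolled under its sole (contact force between rolling_block and tube above 1 N and z of sole in the frame of plate_board below 0.036 m).
It fails at once if a bystander is moved more than 15 mm (distance of any of honeycomb, third_hand, solder_dish, needle_file from where it was at the start of the episode above 0.015 m).
It also fails if it takes over 72 s, if anything falls off the work surface, if the arm or the gripper's body presses on something with over 40 N, if the wrist force passes 120 N, or if a joint passes its speed limit or range.

## Working session

There is one attempt and no reset: what is moved stays moved. The work goes in short steps, Python scripts to look and compute and a tool call to move; the robot and the scene stay as the last step left them, time stands still between calls to the robot, and variables do not carry over. Pictures are saved under pics/ and viewed, at most 10 in all, crops included, and the job is handed in when it is done.

Besides the shell and the picture viewer there is one more tool, called after "Request:" by a JSON object that holds its "fn" and its "kwargs". arm_command: Moves the arm, as the interface text tells. Its arguments: {"type":"object","properties":{"plan":{"type":"array"},"squeeze":{"type":"number"}},"required":["plan"]}

```bash
mkdir -p pics; cat > h.py <<'E'
import numpy as np, cv2
from station import ctrl, cams
def grab(n):
    im,d=cams.camera(n); i=cams.camera_info(n)
    v,u=np.mgrid[:480,:640]
    P=np.stack([(u-i['cx'])/i['fx']*d,(v-i['cy'])/i['fy']*d,d,np.ones_like(d)],-1)
    W=(P@np.linalg.inv(i['world_to_cam']).T)[...,:3]
    W[d==0]=np.nan
    return im,d,W,i
E
python3 - <<'E'
from h import *
for n in('scene','top'):
    im,d,W,i=grab(n); cv2.imwrite(f'pics/{n}0.png',im); np.savez(f'{n}0.npz',im=im,d=d,W=W)
    print(n,i['fx'],np.linalg.inv(i['world_to_cam']).round(3).tolist())
o=ctrl.get_obs();print(o)
E
```

```text
scene 507.47507744585636 [[-0.228, 0.722, -0.653, 1.386], [0.974, 0.177, -0.144, 0.187], [0.012, -0.669, -0.743, 1.004], [0.0, 0.0, 0.0, 1.0]]
top 457.41709805599737 [[0.007, -0.994, 0.107, 0.483], [-1.0, -0.006, 0.015, -0.008], [-0.014, -0.107, -0.994, 0.946], [0.0, 0.0, 0.0, 1.0]]
{'time_s': 0.1, 'qpos': array([-1.41257116e+00,  3.00425225e-01,  1.52151221e+00,  4.95042794e-06,
        1.32071709e+00, -6.66388096e-02]), 'joint_vel': array([ 9.99702970e-04, -2.35617971e-03, -8.69884326e-04, -3.67683852e-04,
       -4.77897778e-05, -1.29198577e-03]), 'tau': array([ 1.80300194e-03, -5.32644260e+01, -3.53283119e+01,  7.09948875e-02,
        2.34957493e-02, -6.09107133e-05]), 'ee_pos': array([ 0.12257559, -0.53592303,  0.20494063]), 'eef_rot': array([-3.14053346e+00, -7.54941663e-05,  2.24862709e-01]), 'force': array([-0.23142752,  0.01379097,  0.08680371]), 'moment': array([-0.01650369,  0.01410532, -0.0518989 ]), 'grip_force': 0.0, 'grip_width': 0.0940750286315376}
```

View pics/top0.png

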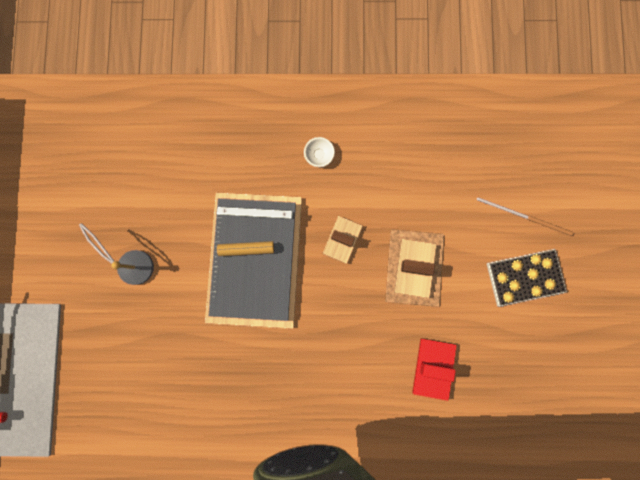

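View pics/scene0.png

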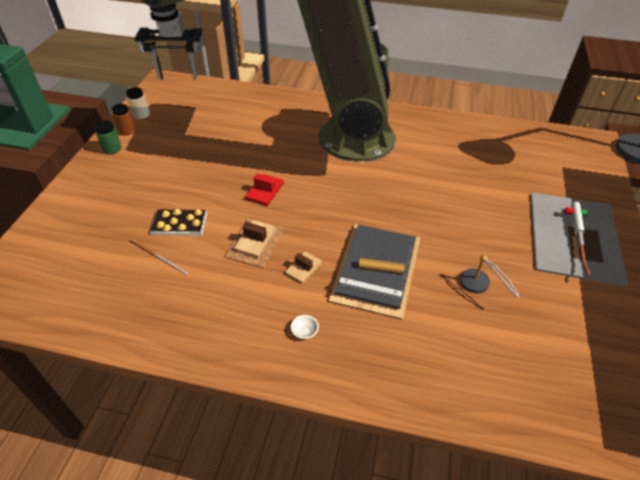

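The top view shows three blocks: pale on cork (416,268), small pale one (344,239), red one (436,369). The one on the cork fits, because it is the larger of the two pale blocks and is not red. The stop bar is at (255,213) and the tube at (247,249).

```bash
cat > m.py <<'E'
from h import *
def rect(pts):
    (c,s,a)=cv2.minAreaRect((pts[:,:2]*1000).astype(np.float32)); return np.round(c,1),np.round(s,1),round(a,2)
if __name__=='__main__':
    T=np.load('top0.npz');S=np.load('scene0.npz')
    for n,D in(('top',T),('scene',S)):
        W=D['W'];im=D['im'].astype(int);z=W[...,2]
        x,y=W[...,0],W[...,1]
        hsv=cv2.cvtColor(D['im'],cv2.COLOR_BGR2HSV).astype(int)
        print(n,'bench z',np.nanmedian(z[(abs(x-.5)<.15)&(abs(y)<.3)]))
        if n=='top': rb=(slice(228,308),slice(384,446)); rp=(slice(190,330),slice(202,304))
        else: rb=(slice(215,268),slice(222,285)); rp=(slice(222,318),slice(328,424))
        def g(r,lo,hi,extra=None):
            m=(z[r]>lo)&(z[r]<hi)
            if extra is not None: m&=extra
            m=cv2.morphologyEx(m.astype(np.uint8),cv2.MORPH_OPEN,np.ones((2,2)))>0
            p=W[r][m]; return p
        for nm,r,lo,hi in(('ridge',rb,.052,.07),('sole',rb,.017,.028),('cork',rb,.003,.012),('blockall',rb,.017,.07),('padall',rb,.003,.07),('boardall',rp,.006,.07)):
            p=g(r,lo,hi); print(nm,len(p),rect(p) if len(p)>5 else '', np.median(p[:,2]).round(4) if len(p) else '')
        h,s,v=[hsv[rp][...,k] for k in range(3)]
        dark=(v<110)&(s<90); p=g(rp,.015,.06,dark)
        A=np.c_[p,np.ones(len(p))]; A=np.c_[p[:,:2],np.ones(len(p))]
        k=np.ones(len(p),bool)
        for _ in range(5):
            c=np.linalg.lstsq(A[k],p[k,2],rcond=None)[0]; rs=p[:,2]-A@c; k=abs(rs)<.0025
        print('plate',len(p),c.round(4),'std',rs[k].std().round(5),rect(p[k]))
        brass=(s>120)&(v>90); p=g(rp,.038,.07,brass); print('tube',len(p),rect(p),p[:,2].max().round(4),np.percentile(p[:,2],80).round(4))
        bar=(s<50)&(v>150); p=g(rp,.03,.07,bar); print('bar',len(p),rect(p),np.median(p[:,2]).round(4))
        pale=(s>50)&(v>130); p=g(rp,.005,.021,pale); print('boardtop',len(p),np.median(p[:,2]).round(4))
    a=cv2.resize(T['im'][220:330,195:455],None,fx=3,fy=3,interpolation=2)
    cv2.imwrite('pics/c1.png',a)
E
python3 m.py
```

```text
top bench z 0.0015555308907937437
ridge 391 (array([ 526.4, -186.2]), array([72.9, 24.1]), 84.28) 0.06
sole 1491 (array([ 526.9, -182.6]), array([ 71.3, 112.9]), 79.1) nan
cork 1889 (array([ 530.9, -176.9]), array([122.2, 149. ]), 82.92) nan
blockall 1925 (array([ 527.1, -182.1]), array([ 71.6, 113.8]), 78.25) nan
padall 3843 (array([ 530.1, -176.4]), array([120.9, 149. ]), 83.73) nan
boardall 11390 (array([543., 149.]), array([151.7, 286.7]), 80.98) nan
 ** On entry to DLASCL parameter number  4 had an illegal value
 ** On entry to DLASCL parameter number  4 had an illegal valueTraceback (most recent call last):
  File "m.py", line 25, in <module>
    c=np.linalg.lstsq(A[k],p[k,2],rcond=None)[0]; rs=p[:,2]-A@c; k=abs(rs)<.0025
      ~~~~~~~~~~~~~~~^^^^^^^^^^^^^^^^^^^^^^^^
    x, resids, rank, s = _umath_linalg.lstsq(a, b, rcond,
                         ~~~~~~~~~~~~~~~~~~~^^^^^^^^^^^^^
                                             signature=signature)
                                             ^^^^^^^^^^^^^^^^^^^^
    raise LinAlgError("SVD did not converge in Linear Least Squares")
numpy.linalg.LinAlgError: SVD did not converge in Linear Least Squares
```

```bash
sed -i 's/p=W\[r\]\[m\]; return p/p=W[r][m]; return p[np.isfinite(p).all(1)]/; s/np.ones((2,2))/np.ones((3,3))/' m.py; python3 m.py
```

```text
top bench z 0.0015555308907937437
ridge 391 (array([ 528.3, -178.8]), array([60.5, 24.1]), 81.83) 0.0601
sole 1488 (array([ 528.4, -178.9]), array([ 70.4, 110.2]), 81.93) 0.0222
cork 1815 (array([ 530.1, -180.6]), array([110.5, 149.4]), 85.29) 0.0064
blockall 1922 (array([ 528.4, -178.9]), array([ 70.4, 110.2]), 81.93) 0.0229
padall 3791 (array([ 530.1, -180.6]), array([110.5, 149.4]), 85.29) 0.0188
boardall 11376 (array([545.2, 150.6]), array([180.6, 270.5]), 87.09) 0.0281
plate 6167 [ 0.0158 -0.0021  0.0202] std 0.00123 (array([544.2, 148.4]), array([156.6, 233.5]), 87.01)
tube 644 (array([563.5, 161.4]), array([ 22.6, 110.1]), 3.33) 0.0568 0.0529
bar 568 (array([637.3, 145.8]), array([150.2,  16.7]), 86.82) 0.0438
boardtop 1753 0.0107
scene bench z 0.003912562169873679
ridge 196 (array([ 527.7, -179.7]), array([61. , 28.2]), 81.89) 0.0608
sole 537 (array([ 525.1, -179. ]), array([ 72.5, 118. ]), 81.18) 0.0236
cork 698 (array([ 526.8, -182.4]), array([115.9, 158.3]), 84.48) 0.0075
blockall 896 (array([ 525.1, -179. ]), array([ 72.5, 118. ]), 81.18) 0.0255
padall 1752 (array([ 526.8, -182.4]), array([115.9, 158.3]), 84.48) 0.0193
boardall 5857 (array([540.7, 149.8]), array([180.2, 279.9]), 87.12) 0.0303
plate 3573 [ 0.0141 -0.0004  0.0229] std 0.00127 (array([544.9, 148.6]), array([157.5, 243. ]), 87.13)
tube 387 (array([563.7, 161.1]), array([ 27.8, 109.8]), 2.15) 0.0592 0.0548
bar 333 (array([628.4, 145.1]), array([148. ,  29.9]), 87.66) 0.0455
boardtop 887 0.0123
```

View pics/c1.png

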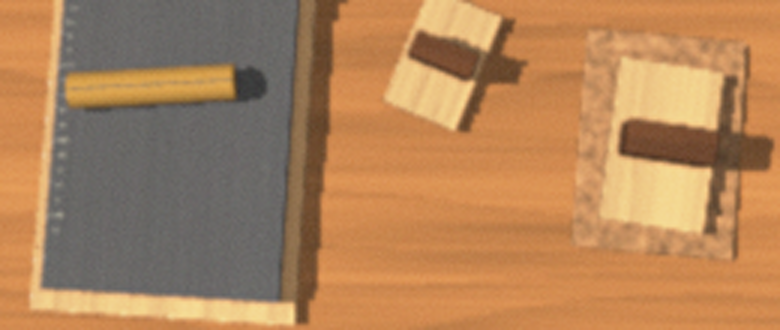

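The crop confirms it: the large pale block with the dark ridge stands on the cork, and the small pale one is a decoy. All sizes match the text (110x70, ridge 60x24, board 270x180). I'm moving above the ridge now.

Units first: shifts go in shares of 800 mm and turns go in shares of 4 rad. So 475 mm / 800 = 0.5938, -257.5 mm / 800 = -0.3219, -1.203 rad / 4 = -0.3008.

Request:
{"fn": "arm_command", "kwargs": {"plan": [[[0.5938, -0.3219, 0.1188, 0, 0, -0.3008, -1], [0.5938, -0.3219, 0.1188, 0, 0, -0.3008, -1], [0.5938, -0.3219, 0.1188, 0, 0, -0.3008, -1], [0.5938, -0.3219, 0.1188, 0, 0, -0.3008, -1], [0.5938, -0.3219, 0.1188, 0, 0, -0.3008, -1], [0.5938, -0.3219, 0.1188, 0, 0, -0.3008, -1], [0.5938, -0.3219, 0.1188, 0, 0, -0.3008, -1], [0.5938, -0.3219, 0.1188, 0, 0, -0.3008, -1], [0.5938, -0.3219, 0.1188, 0, 0, -0.3008, -1], [0.5938, -0.3219, 0.1188, 0, 0, -0.3008, -1], [0.5938, -0.3219, 0.1188, 0, 0, -0.3008, -1], [0.5938, -0.3219, 0.1188, 0, 0, -0.3008, -1]]]}}

```text
time_s: 1.3
ee_pos: [0.5305, -0.1754, 0.1088]
eef_rot: [-3.14, -0.001, 1.432]
force: [0.8, -0.3, 0.3]
grip_width: 0.0939
grip_force: 0.0
```

```bash
python3 - <<'E'
from h import *
from scipy.optimize import least_squares
def fit(p):
    r=least_squares(lambda c:p[:,0]*c[0]+p[:,1]*c[1]+c[2]-p[:,2],[0,0,0],loss='soft_l1',f_scale=.001);return r.x
b=np.radians(-2.91);ex=np.array([np.cos(b),np.sin(b)]);ey=np.array([-ex[1],ex[0]]);c0=np.array([.5452,.1506])
for n in('top','scene'):
    D=np.load(n+'0.npz');W=D['W'];hsv=cv2.cvtColor(D['im'],cv2.COLOR_BGR2HSV).astype(int)
    L=(W[...,:2]-c0);X=L@ex;Y=L@ey;Z=W[...,2]
    m=np.isfinite(Z)&(abs(X)<.3)&(abs(Y)<.2)&((abs(X)>.15)|(abs(Y)>.11))&(abs(Z)<.008)
    f=fit(np.c_[X[m],Y[m],Z[m]]);print(n,'bench',f.round(4),m.sum())
    Zc=Z-(f[0]*X+f[1]*Y+f[2])
    m=np.isfinite(Z)&(abs(X+.055)<.05)&(abs(Y)<.07); m|=np.isfinite(Z)&(X>.04)&(X<.07)&(abs(Y)<.07)
    m&=(hsv[...,2]<115)&(hsv[...,1]<90)
    print('plate',fit(np.c_[X[m],Y[m],Zc[m]]).round(4),m.sum())
    m=np.isfinite(Z)&((abs(X+.128)<.004)|(abs(X-.128)<.004))&(abs(Y)<.08);print('board',np.median(Zc[m]).round(4))
    m=np.isfinite(Z)&(abs(X-.018)<.025)&(abs(Y-.0117)<.06)&(Zc>.04)&(hsv[...,1]>100)
    p=np.c_[X[m],Y[m]];q=p-p.mean(0);v=np.linalg.svd(q,full_matrices=0)[2][0];print('tube',p.mean(0).round(4),'angle from y',np.arctan2(-v[0],v[1]) if v[1]>0 else np.arctan2(v[0],-v[1]),'top',np.percentile(Zc[m],90).round(4),m.sum())
E
```

```text
top bench [ 0.0002 -0.0015 -0.0001] 38630
plate [ 0.0157 -0.0004  0.0287] 4476
board 0.0108
tube [0.0174 0.0114] angle from y 0.111372496722289 top 0.0539 661
scene bench [-0.0023  0.0004  0.0019] 20684
plate [ 0.0162 -0.0004  0.0288] 1901
board 0.0077
tube [0.0215 0.0121] angle from y 0.10708024630410319 top 0.0536 390
```

To row units: 83 mm / 800 = 0.1038, 70 mm / 800 = 0.0875.

Request:
{"fn": "arm_command", "kwargs": {"plan": [[[0, 0, 0, 0, 0, 0, -1], [0, 0, 0.05, 0, 0, 0, -1], [0, 0, 0.0875, 0, 0, 0, -1], [0, 0, 0.1038, 0, 0, 0, -1], [0, 0, 0.1038, 0, 0, 0, -1], [0, 0, 0.1038, 0, 0, 0, -1], [0, 0, 0.1038, 0, 0, 0, -1]]]}}

```text
time_s: 2.0
ee_pos: [0.5289, -0.1798, 0.0291]
eef_rot: [3.139, 0.001, 1.428]
force: [0.2, -0.3, -0.5]
grip_width: 0.094
grip_force: 0.0
```

Request:
{"fn": "arm_command", "kwargs": {"plan": [[[0, 0, 0, 0, 0, 0, -1], [0, 0, 0, 0, 0, 0, 1], [0, 0, 0, 0, 0, 0, 1], [0, 0, 0, 0, 0, 0, 1], [0, 0, 0, 0, 0, 0, 1], [0, 0, 0, 0, 0, 0, 1], [0, 0, 0, 0, 0, 0, 1], [0, 0, 0, 0, 0, 0, 1]]], "squeeze": 40}}

```text
time_s: 2.8
ee_pos: [0.5282, -0.1792, 0.0274]
eef_rot: [-3.142, -0.0, 1.428]
force: [0.8, 0.3, 0.4]
grip_width: 0.0415
grip_force: 0.0
```

Request:
{"fn": "arm_command", "kwargs": {"plan": [[[0, 0, 0, 0, 0, 0, 1], [0, 0, 0, 0, 0, 0, 1], [0, 0, 0, 0, 0, 0, 1], [0, 0, 0, 0, 0, 0, 1], [0, 0, 0, 0, 0, 0, 1], [0, 0, 0, 0, 0, 0, 1]]]}}

```text
time_s: 3.4
ee_pos: [0.5282, -0.1793, 0.0274]
eef_rot: [-3.142, 0.0, 1.428]
force: [-0.7, -0.1, -0.5]
grip_width: 0.0237
grip_force: 40.0
```

To row units: 341.5 mm / 800 = 0.4269, 315 mm / 800 = 0.3938, -0.202 rad / 4 = -0.0505.

Request:
{"fn": "arm_command", "kwargs": {"plan": [[[0, 0, -0.0375, 0, 0, 0, 1], [0, 0, -0.075, 0, 0, 0, 1], [0, 0, -0.1, 0, 0, 0, 1], [0.05, -0.0063, -0.1, 0, 0, -0.0075, 1], [0.1, -0.0125, -0.1, 0, 0, -0.015, 1], [0.15, -0.0188, -0.1, 0, 0, -0.0225, 1], [0.2, -0.025, -0.1, 0, 0, -0.03, 1], [0.25, -0.0313, -0.1, 0, 0, -0.0375, 1], [0.3, -0.0375, -0.1, 0, 0, -0.045, 1], [0.35, -0.0438, -0.1, 0, 0, -0.0505, 1], [0.3938, -0.0488, -0.1, 0, 0, -0.0505, 1], [0.4269, -0.0525, -0.1, 0, 0, -0.0505, 1]]]}}

```text
time_s: 4.6
ee_pos: [0.535, 0.1669, 0.1074]
eef_rot: [-3.142, -0.0, 1.631]
force: [-0.2, -0.6, -1.1]
grip_width: 0.0235
grip_force: 40.0
```

To row units: 20 mm / 800 = 0.025, 10 mm / 800 = 0.0125, -0.016 rad / 4 = -0.004.

Request:
{"fn": "arm_command", "kwargs": {"plan": [[[0, 0, 0, -0.004, 0, 0, 1], [0, 0, 0.0125, -0.004, 0, 0, 1], [0, 0, 0.025, -0.004, 0, 0, 1], [0, 0, 0.025, -0.004, 0, 0, 1], [0, 0, 0.025, -0.004, 0, 0, 1], [0, 0, 0.025, -0.004, 0, 0, 1]]]}}

```text
time_s: 5.2
ee_pos: [0.5356, 0.1643, 0.0877]
eef_rot: [3.125, -0.0, 1.629]
force: [-0.3, 0.5, -1.0]
grip_width: 0.0242
grip_force: 40.0
```

```bash
cat > look.py <<'E'
from h import *; import sys
o=ctrl.get_obs();print([o[k].round(4).tolist() for k in('ee_pos','eef_rot','force','moment')],o['time_s'])
im,d,W,i=grab('scene');im2,d2,W2,i2=grab('top')
a=cv2.resize(im[215:325,315:435],(480,440),interpolation=2);b=cv2.resize(im2[180:340,190:350],(320,320),interpolation=2)
if len(sys.argv)>1: cv2.imwrite('pics/'+sys.argv[1],np.hstack([a[:440],cv2.copyMakeBorder(b,0,120,0,0,0)]))
np.savez('look.npz',s=im,t=im2,sW=W,tW=W2)
E
python3 look.py l1.png
```

```text
[[0.5356, 0.1643, 0.0877], [3.1253, -0.0, 1.6291], [-0.2697, 0.4537, -1.006], [0.0109, -0.0878, 0.0126]] 5.2
```

View pics/l1.png

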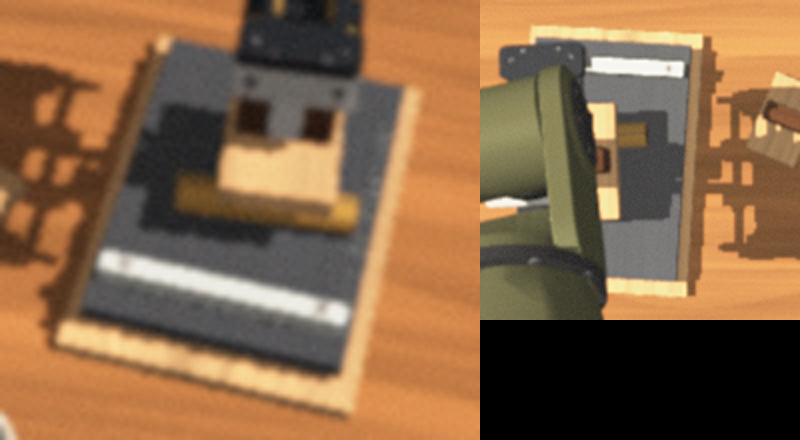

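The scene view shows the block hovering level over the tube, whose ends stick out at about (180,195) and (355,215) in the crop. I'll descend gently.

To row units: 11 mm / 800 = 0.0138, 10.5 mm / 800 = 0.0131.

Request:
{"fn": "arm_command", "kwargs": {"plan": [[[0, 0, 0.005, 0, 0, 0, 1], [0, 0, 0.01, 0, 0, 0, 1], [0, 0, 0.0131, 0, 0, 0, 1], [0, 0, 0.0138, 0, 0, 0, 1], [0, 0, 0.0138, 0, 0, 0, 1], [0, 0, 0.0138, 0, 0, 0, 1]]]}}

```text
time_s: 5.9
ee_pos: [0.5356, 0.1648, 0.0765]
eef_rot: [3.125, -0.0, 1.63]
force: [-0.6, -1.1, -0.3]
grip_width: 0.024
grip_force: 40.0
```

To row units: 0.3 mm / 800 = 0.0004.

Request:
{"fn": "arm_command", "kwargs": {"plan": [[[0, 0, 0.0004, 0, 0, 0, 1], [0, 0, 0.0004, 0, 0, 0, 1], [0, 0, 0.0004, 0, 0, 0, 1], [0, 0, 0.0004, 0, 0, 0, 1]]]}}

```text
time_s: 6.3
ee_pos: [0.5355, 0.1648, 0.0762]
eef_rot: [3.126, 0.0, 1.63]
force: [0.8, 0.4, -1.7]
grip_width: 0.0237
grip_force: 40.0
```

To row units: 0.3 mm / 800 = 0.0004.

Request:
{"fn": "arm_command", "kwargs": {"plan": [[[0, 0, 0.0004, 0, 0, 0, 1], [0, 0, 0.0004, 0, 0, 0, 1], [0, 0, 0.0004, 0, 0, 0, 1]]]}}

```text
time_s: 6.6
ee_pos: [0.5355, 0.1648, 0.0758]
eef_rot: [3.126, -0.0, 1.63]
force: [0.4, 0.7, -1.9]
grip_width: 0.024
grip_force: 40.0
```

To row units: 0.3 mm / 800 = 0.0004.

Request:
{"fn": "arm_command", "kwargs": {"plan": [[[0, 0, 0.0004, 0, 0, 0, 1], [0, 0, 0.0004, 0, 0, 0, 1], [0, 0, 0.0004, 0, 0, 0, 1]]]}}

```text
time_s: 6.9
ee_pos: [0.5355, 0.1648, 0.0755]
eef_rot: [3.126, -0.0, 1.63]
force: [0.0, -0.3, -1.6]
grip_width: 0.0237
grip_force: 40.0
```

To row units: 0.3 mm / 800 = 0.0004.

Request:
{"fn": "arm_command", "kwargs": {"plan": [[[0, 0, 0.0004, 0, 0, 0, 1], [0, 0, 0.0004, 0, 0, 0, 1], [0, 0, 0.0004, 0, 0, 0, 1]]]}}

```text
time_s: 7.2
ee_pos: [0.5355, 0.1648, 0.0753]
eef_rot: [3.126, -0.0, 1.63]
force: [0.1, -0.6, -1.5]
grip_width: 0.024
grip_force: 40.0
```

To row units: 0.3 mm / 800 = 0.0004.

Request:
{"fn": "arm_command", "kwargs": {"plan": [[[0, 0, 0.0004, 0, 0, 0, 1], [0, 0, 0.0004, 0, 0, 0, 1], [0, 0, 0.0004, 0, 0, 0, 1]]]}}

```text
time_s: 7.5
ee_pos: [0.5356, 0.1647, 0.0749]
eef_rot: [3.126, 0.0, 1.63]
force: [-0.4, -0.2, -1.8]
grip_width: 0.0238
grip_force: 40.0
```

To row units: 0.3 mm / 800 = 0.0004.

Request:
{"fn": "arm_command", "kwargs": {"plan": [[[0, 0, 0.0004, 0, 0, 0, 1], [0, 0, 0.0004, 0, 0, 0, 1], [0, 0, 0.0004, 0, 0, 0, 1]]]}}

```text
time_s: 7.8
ee_pos: [0.5355, 0.1648, 0.0747]
eef_rot: [3.126, -0.0, 1.63]
force: [0.5, 0.2, -0.7]
grip_width: 0.024
grip_force: 40.0
```

To row units: 0.3 mm / 800 = 0.0004.

Request:
{"fn": "arm_command", "kwargs": {"plan": [[[0, 0, 0.0004, 0, 0, 0, 1], [0, 0, 0.0004, 0, 0, 0, 1], [0, 0, 0.0004, 0, 0, 0, 1]]]}}

```text
time_s: 8.1
ee_pos: [0.5355, 0.1648, 0.0743]
eef_rot: [3.126, 0.0, 1.63]
force: [0.3, -0.3, -1.0]
grip_width: 0.0235
grip_force: 40.0
```

To row units: 0.3 mm / 800 = 0.0004.

Request:
{"fn": "arm_command", "kwargs": {"plan": [[[0, 0, 0.0004, 0, 0, 0, 1], [0, 0, 0.0004, 0, 0, 0, 1], [0, 0, 0.0004, 0, 0, 0, 1]]]}}

```text
time_s: 8.4
ee_pos: [0.5355, 0.1648, 0.074]
eef_rot: [3.126, -0.0, 1.63]
force: [0.2, 0.1, -1.4]
grip_width: 0.0237
grip_force: 40.0
```

Request:
{"fn": "arm_command", "kwargs": {"plan": [[[0, 0, 0.0004, 0, 0, 0, 1], [0, 0, 0.0004, 0, 0, 0, 1], [0, 0, 0.0004, 0, 0, 0, 1]]]}}

```text
time_s: 8.7
ee_pos: [0.5357, 0.1648, 0.0739]
eef_rot: [3.125, -0.0, 1.63]
force: [0.6, -0.3, 1.0]
grip_width: 0.024
grip_force: 40.0
```

To row units: 0.28 mm / 800 = 0.0004, 0.15 mm / 800 = 0.0002.

Request:
{"fn": "arm_command", "kwargs": {"plan": [[[0, 0, 0.0002, 0, 0, 0, 1], [0, 0, 0.0004, 0, 0, 0, 1], [0, 0, 0.0004, 0, 0, 0, 1], [0, 0, 0.0004, 0, 0, 0, 1]]]}}

```text
time_s: 9.1
ee_pos: [0.5358, 0.1648, 0.0738]
eef_rot: [3.125, -0.0, 1.63]
force: [0.5, 0.5, 5.6]
grip_width: 0.0238
grip_force: 40.0
```

To row units: 5.9 mm / 800 = 0.0074, 4.6 mm / 800 = 0.0058, 0.002 rad / 4 = 0.0005.

Request:
{"fn": "arm_command", "kwargs": {"plan": [[[0, 0.0004, 0, 0, 0, 0.0002, 1], [0, 0.0013, 0, 0, 0, 0.0005, 1], [0, 0.0025, 0, 0, 0, 0.001, 1], [0, 0.0041, 0, 0, 0, 0.0017, 1], [0, 0.0058, 0, 0, 0, 0.0023, 1], [0, 0.0074, 0, 0, 0, 0.003, 1]]]}}

```text
time_s: 9.7
ee_pos: [0.5417, 0.1653, 0.0739]
eef_rot: [3.125, -0.0, 1.618]
force: [-0.2, 0.6, 6.2]
grip_width: 0.0237
grip_force: 40.0
```

To row units: 11.2 mm / 800 = 0.014, 9.8 mm / 800 = 0.0123, 0.0224 rad / 4 = 0.0056.

Request:
{"fn": "arm_command", "kwargs": {"plan": [[[0, 0.0018, 0, 0, 0, 0.0007, 1], [0, 0.0035, 0, 0, 0, 0.0014, 1], [0, 0.0053, 0, 0, 0, 0.0021, 1], [0, 0.007, 0, 0, 0, 0.0028, 1], [0, 0.0088, 0, 0, 0, 0.0035, 1], [0, 0.0105, 0, 0, 0, 0.0042, 1], [0, 0.0123, 0, 0, 0, 0.0049, 1], [0, 0.014, 0, 0, 0, 0.0056, 1]]]}}

```text
time_s: 10.5
ee_pos: [0.5529, 0.1659, 0.0741]
eef_rot: [3.125, -0.001, 1.596]
force: [-0.8, 1.7, 6.1]
grip_width: 0.0237
grip_force: 40.0
```

To row units: 14 mm / 800 = 0.0175, 10.5 mm / 800 = 0.0131, 0.028 rad / 4 = 0.007.

Request:
{"fn": "arm_command", "kwargs": {"plan": [[[0, 0.0019, 0, 0, 0, 0.0008, 1], [0, 0.0038, 0, 0, 0, 0.0015, 1], [0, 0.0056, 0, 0, 0, 0.0023, 1], [0, 0.0075, 0, 0, 0, 0.003, 1], [0, 0.0094, 0, 0, 0, 0.0038, 1], [0, 0.0113, 0, 0, 0, 0.0045, 1], [0, 0.0131, 0, 0, 0, 0.0053, 1], [0, 0.015, 0, 0, 0, 0.006, 1], [0, 0.0165, 0, 0, 0, 0.0066, 1], [0, 0.0175, 0, 0, 0, 0.007, 1], [0, 0.0175, 0, 0, 0, 0.007, 1]]]}}

```text
time_s: 11.6
ee_pos: [0.5669, 0.1663, 0.0743]
eef_rot: [3.125, -0.002, 1.568]
force: [0.1, 1.5, 6.2]
grip_width: 0.0234
grip_force: 40.0
```

```bash
cat >> look.py <<'E'
b=np.radians(-2.91);ex=np.array([np.cos(b),np.sin(b)]);ey=np.array([-ex[1],ex[0]]);c0=np.array([.5452,.1506])
for n,I,V in(('scene',im,W),('top',im2,W2)):
    h=cv2.cvtColor(I,cv2.COLOR_BGR2HSV).astype(int);L=V[...,:2]-c0;X=L@ex;Y=L@ey;Z=V[...,2]
    m=(abs(X)<.088)&(abs(Y-.012)<.075)&(Z>.036)&(Z<.06)&(h[...,1]>150)
    nc,lab,st,ce=cv2.connectedComponentsWithStats(m.astype(np.uint8))
    for k in range(1,nc):
        if st[k,4]>15: q=lab==k; print(n,st[k,4],'X',X[q].mean().round(4),'Y',Y[q].min().round(4),Y[q].max().round(4),'Z',Z[q].max().round(4))
E
python3 look.py l2.png
```

```text
[[0.5669, 0.1663, 0.0743], [3.1248, -0.0016, 1.5677], [0.0694, 1.5429, 6.2186], [0.1622, -0.1602, 0.0644]] 11.6
scene 60 X 0.0418 Y -0.0408 -0.0202 Z 0.0579
scene 43 X 0.0318 Y 0.0545 0.0672 Z 0.0567
top 83 X 0.0363 Y -0.0401 -0.018 Z 0.0563
```

View pics/l2.png

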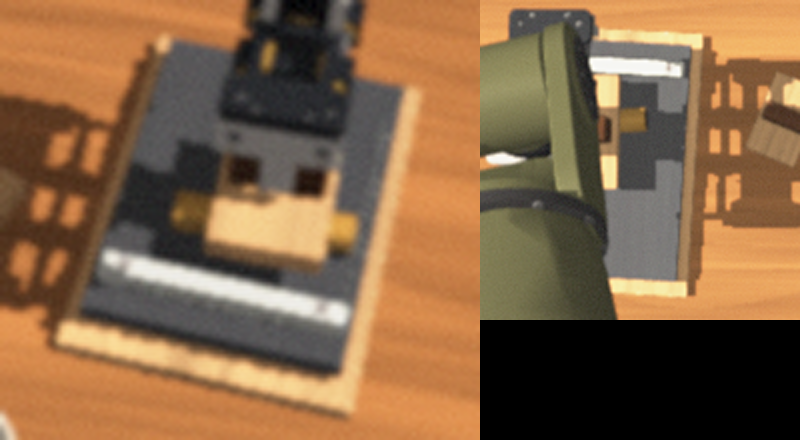

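The tube has rolled 15.6 mm, which is half the block's travel. Its yaw is still about 0.11 rad, so the bar will have to square it. The press is about 7.6 N and steady. Continuing.

To row units: 14.2 mm / 800 = 0.0178, 1.5 mm / 800 = 0.0019.

Request:
{"fn": "arm_command", "kwargs": {"plan": [[[0, 0.0006, 0, 0, 0, 0, 1], [0, 0.0019, 0, 0, 0, 0, 1], [0.0001, 0.0038, 0, 0, 0, 0, 1], [0.0003, 0.0058, 0, 0, 0, 0, 1], [0.0004, 0.0078, 0, 0, 0, 0, 1], [0.0005, 0.0098, 0, 0, 0, 0, 1], [0.0006, 0.0118, 0, 0, 0, 0, 1], [0.0008, 0.0138, 0, 0, 0, 0, 1], [0.0009, 0.0158, 0, 0, 0, 0, 1], [0.001, 0.0178, 0, 0, 0, 0, 1]]]}}

```text
time_s: 12.7
ee_pos: [0.5811, 0.1671, 0.0746]
eef_rot: [3.125, -0.002, 1.568]
force: [-0.5, 2.2, 6.2]
grip_width: 0.0241
grip_force: 40.0
```

To row units: 12.8 mm / 800 = 0.016, 11.2 mm / 800 = 0.014.

Request:
{"fn": "arm_command", "kwargs": {"plan": [[[0.0001, 0.002, 0, 0, 0, 0, 1], [0.0003, 0.004, 0, 0, 0, 0, 1], [0.0004, 0.006, 0, 0, 0, 0, 1], [0.0005, 0.008, 0, 0, 0, 0, 1], [0.0006, 0.01, 0, 0, 0, 0, 1], [0.0008, 0.012, 0, 0, 0, 0, 1], [0.0009, 0.014, 0, 0, 0, 0, 1], [0.001, 0.016, 0, 0, 0, 0, 1]]]}}

```text
time_s: 13.5
ee_pos: [0.5938, 0.1679, 0.0748]
eef_rot: [3.125, -0.002, 1.568]
force: [-0.8, 2.4, 5.6]
grip_width: 0.0239
grip_force: 40.0
```

To row units: 16 mm / 800 = 0.02, 14.4 mm / 800 = 0.018.

Request:
{"fn": "arm_command", "kwargs": {"plan": [[[0.0003, 0.002, 0, 0, 0, 0, 1], [0.0005, 0.004, 0, 0, 0, 0, 1], [0.0008, 0.006, 0, 0, 0, 0, 1], [0.001, 0.008, 0, 0, 0, 0, 1], [0.0013, 0.01, 0, 0, 0, 0, 1], [0.0015, 0.012, 0, 0, 0, 0, 1], [0.0018, 0.014, 0, 0, 0, 0, 1], [0.002, 0.016, 0, 0, 0, 0, 1], [0.0023, 0.018, 0, 0, 0, 0, 1], [0.0025, 0.02, 0, 0, 0, 0, 1]]]}}

```text
time_s: 14.5
ee_pos: [0.6099, 0.169, 0.075]
eef_rot: [3.125, -0.0, 1.568]
force: [-0.4, -3.1, 7.6]
grip_width: 0.0241
grip_force: 40.0
```

To row units: 13 mm / 800 = 0.0163, 12.2 mm / 800 = 0.0153.

Request:
{"fn": "arm_command", "kwargs": {"plan": [[[0.0001, 0.002, 0, 0, 0, 0, 1], [0.0003, 0.004, 0, 0, 0, 0, 1], [0.0004, 0.006, 0, 0, 0, 0, 1], [0.0005, 0.008, 0, 0, 0, 0, 1], [0.0006, 0.01, 0, 0, 0, 0, 1], [0.0008, 0.012, 0, 0, 0, 0, 1], [0.0009, 0.014, 0, 0, 0, 0, 1], [0.001, 0.0153, 0, 0, 0, 0, 1], [0.001, 0.0163, 0, 0, 0, 0, 1], [0.001, 0.0163, 0, 0, 0, 0, 1]]]}}

```text
time_s: 15.5
ee_pos: [0.623, 0.1698, 0.0753]
eef_rot: [3.125, -0.001, 1.568]
force: [0.9, -3.4, 6.7]
grip_width: 0.0234
grip_force: 40.0
```

```bash
python3 look.py
```

```text
[[0.623, 0.1698, 0.0753], [3.1249, -0.0005, 1.5676], [0.9004, -3.4132, 6.7227], [-0.69, -0.0524, 0.1137]] 15.5
scene 75 X 0.0694 Y -0.0369 -0.0138 Z 0.0585
scene 40 X 0.0596 Y 0.0594 0.0713 Z 0.0567
top 82 X 0.0645 Y -0.0377 -0.0138 Z 0.0559
```

To row units: 9 mm / 800 = 0.0113, 8.5 mm / 800 = 0.0106, 0.032 rad / 4 = 0.008.

Request:
{"fn": "arm_command", "kwargs": {"plan": [[[-0.0001, 0.0006, 0, 0, 0, 0.0005, 1], [-0.0003, 0.0019, 0, 0, 0, 0.0013, 1], [-0.0004, 0.0034, 0, 0, 0, 0.0025, 1], [-0.0004, 0.0049, 0, 0, 0, 0.0035, 1], [-0.0004, 0.0064, 0, 0, 0, 0.0045, 1], [-0.0004, 0.0079, 0, 0, 0, 0.0055, 1], [-0.0004, 0.0094, 0, 0, 0, 0.0065, 1], [-0.0004, 0.0106, 0, 0, 0, 0.0075, 1], [-0.0004, 0.0113, 0, 0, 0, 0.008, 1]]]}}

```text
time_s: 16.5
ee_pos: [0.6318, 0.1699, 0.0754]
eef_rot: [3.125, -0.002, 1.536]
force: [-0.6, -0.6, 7.2]
grip_width: 0.0238
grip_force: 40.0
```

Now near first contact at the bar; short, slow calls.

To row units: 3.4 mm / 800 = 0.0043, 2.8 mm / 800 = 0.0035, 0.002 rad / 4 = 0.0005.

Request:
{"fn": "arm_command", "kwargs": {"plan": [[[0, 0.0006, 0, 0, 0, 0.0005, 1], [0, 0.0015, 0, 0, 0, 0.001, 1], [0, 0.0025, 0, 0, 0, 0.0015, 1], [0, 0.0035, 0, 0, 0, 0.002, 1], [0, 0.0043, 0, 0, 0, 0.0025, 1]]]}}

```text
time_s: 17.0
ee_pos: [0.6349, 0.1698, 0.0754]
eef_rot: [3.126, -0.002, 1.526]
force: [-3.6, 0.1, 7.2]
grip_width: 0.0238
grip_force: 40.0
```

To row units: 1.8 mm / 800 = 0.0023, 1.2 mm / 800 = 0.0015, 0.002 rad / 4 = 0.0005.

Request:
{"fn": "arm_command", "kwargs": {"plan": [[[0, 0.0008, 0, 0, 0, 0.0005, 1], [0, 0.0015, 0, 0, 0, 0.001, 1], [0, 0.0023, 0, 0, 0, 0.0015, 1]]]}}

```text
time_s: 17.3
ee_pos: [0.6366, 0.1698, 0.0754]
eef_rot: [3.126, -0.002, 1.519]
force: [-2.9, -0.2, 8.5]
grip_width: 0.024
grip_force: 40.0
```

To row units: 2.8 mm / 800 = 0.0035, 2.1 mm / 800 = 0.0026, 0.014 rad / 4 = 0.0035.

Request:
{"fn": "arm_command", "kwargs": {"plan": [[[0, 0.0009, -0.0001, 0, 0, 0.0008, 1], [0, 0.0018, -0.0001, 0, 0, 0.0015, 1], [0, 0.0026, -0.0001, 0, 0, 0.0025, 1], [0, 0.0035, -0.0002, 0, 0, 0.0035, 1]]]}}

```text
time_s: 17.7
ee_pos: [0.6393, 0.1696, 0.0754]
eef_rot: [3.127, -0.002, 1.505]
force: [-2.9, 0.0, 7.0]
grip_width: 0.0234
grip_force: 40.0
```

```bash
python3 look.py
```

```text
[[0.6393, 0.1696, 0.0754], [3.1266, -0.002, 1.5054], [-2.916, 0.0368, 6.9971], [-0.1584, 0.7415, -0.0794]] 17.7
scene 44 X 0.0752 Y -0.036 -0.0137 Z 0.0591
scene 38 X 0.0687 Y 0.061 0.0713 Z 0.0584
top 102 X 0.0692 Y -0.0378 -0.0118 Z 0.0573
```

To row units: 4 mm / 800 = 0.005, -0.02 mm / 800 = 0, 0.02 rad / 4 = 0.005.

Request:
{"fn": "arm_command", "kwargs": {"plan": [[[0, 0.001, 0, 0, 0, 0.001, 1], [0, 0.002, -0.0001, 0, 0, 0.002, 1], [0, 0.003, -0.0001, 0, 0, 0.003, 1], [0, 0.004, -0.0001, 0, 0, 0.004, 1], [0, 0.005, -0.0001, 0, 0, 0.005, 1]]]}}

```text
time_s: 18.3
ee_pos: [0.6433, 0.1693, 0.0755]
eef_rot: [3.127, -0.002, 1.485]
force: [-3.2, -0.7, 6.7]
grip_width: 0.0235
grip_force: 40.0
```

To row units: 3.2 mm / 800 = 0.004, 2.4 mm / 800 = 0.003, 0.016 rad / 4 = 0.004.

Request:
{"fn": "arm_command", "kwargs": {"plan": [[[0, 0.001, 0, 0, 0, 0.001, 1], [0, 0.002, 0, 0, 0, 0.002, 1], [0, 0.003, 0, 0, 0, 0.003, 1], [0, 0.004, -0.0001, 0, 0, 0.004, 1]]]}}

```text
time_s: 18.7
ee_pos: [0.6465, 0.169, 0.0756]
eef_rot: [3.127, -0.002, 1.469]
force: [-2.6, -0.8, 6.7]
grip_width: 0.0236
grip_force: 40.0
```

```bash
python3 look.py
```

```text
[[0.6465, 0.169, 0.0756], [3.1268, -0.0024, 1.4694], [-2.6294, -0.7709, 6.6553], [-0.2341, 0.7043, -0.062]] 18.7
scene 22 X 0.0755 Y -0.0375 -0.02 Z 0.0589
scene 30 X 0.0719 Y 0.0614 0.0718 Z 0.0581
top 94 X 0.0702 Y -0.0371 -0.0111 Z 0.0562
```

To row units: 4.8 mm / 800 = 0.006, -0.02 mm / 800 = 0, 0.02 rad / 4 = 0.005.

Request:
{"fn": "arm_command", "kwargs": {"plan": [[[0, 0.001, 0, 0, 0, 0.001, 1], [0, 0.002, 0, 0, 0, 0.002, 1], [0, 0.003, 0, 0, 0, 0.003, 1], [0, 0.004, 0, 0, 0, 0.004, 1], [0, 0.005, 0, 0, 0, 0.005, 1], [0, 0.006, 0, 0, 0, 0.006, 1]]]}}

```text
time_s: 19.4
ee_pos: [0.6511, 0.1685, 0.0756]
eef_rot: [3.127, -0.003, 1.446]
force: [-3.3, -0.3, 6.4]
grip_width: 0.0236
grip_force: 40.0
```

To row units: 3.6 mm / 800 = 0.0045, 3.2 mm / 800 = 0.004, 0.01 rad / 4 = 0.0025.

Request:
{"fn": "arm_command", "kwargs": {"plan": [[[0, 0.001, 0, 0, 0, 0.0005, 1], [0, 0.002, 0, 0, 0, 0.001, 1], [0, 0.003, 0, 0, 0, 0.0015, 1], [0, 0.004, 0, 0, 0, 0.002, 1], [0, 0.0045, 0, 0, 0, 0.0025, 1], [0, 0.0045, 0, 0, 0, 0.0025, 1]]]}}

```text
time_s: 20.0
ee_pos: [0.6547, 0.1682, 0.0756]
eef_rot: [3.127, -0.003, 1.436]
force: [-2.1, 0.0, 6.6]
grip_width: 0.0236
grip_force: 40.0
```

```bash
python3 look.py l3.png
```

```text
[[0.6547, 0.1682, 0.0756], [3.1273, -0.0029, 1.4356], [-2.1171, 0.0118, 6.6169], [-0.1107, 0.8681, -0.0217]] 20.0
scene 26 X 0.0743 Y 0.0615 0.0716 Z 0.058
top 96 X 0.0706 Y -0.0368 -0.009 Z 0.0564
```

View pics/l3.png

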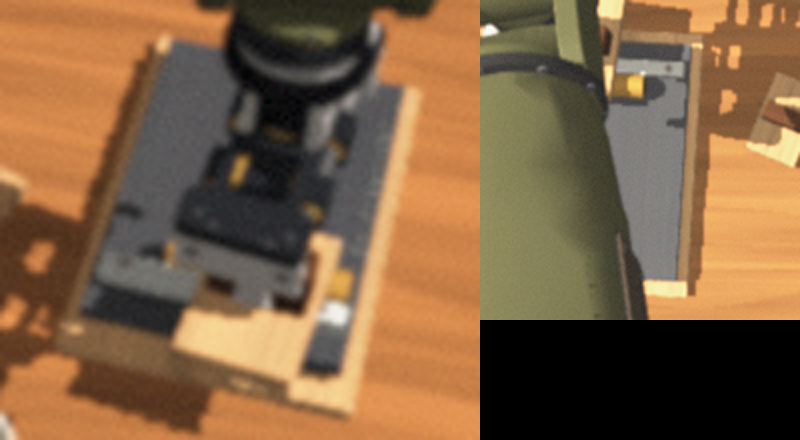

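The view shows the +y end of the tube up against the bar, nearly square. I'll push a little more to finish, then hold.

To row units: 4.5 mm / 800 = 0.0056, 4 mm / 800 = 0.005.

Request:
{"fn": "arm_command", "kwargs": {"plan": [[[0, 0.001, 0, 0, 0, 0, 1], [0, 0.002, 0, 0, 0, 0, 1], [0, 0.003, 0, 0, 0, 0, 1], [0, 0.004, 0, 0, 0, 0, 1], [0, 0.005, 0, 0, 0, 0, 1], [0, 0.0056, 0, 0, 0, 0, 1], [0, 0.0056, 0, 0, 0, 0, 1], [0, 0.0056, 0, 0, 0, 0, 1], [0, 0.0056, 0, 0, 0, 0, 1]]]}}

```text
time_s: 21.0
ee_pos: [0.6591, 0.1676, 0.0757]
eef_rot: [3.127, -0.003, 1.436]
force: [-3.7, -0.2, 6.6]
grip_width: 0.024
grip_force: 40.0
```

```bash
python3 look.py
```

```text
[[0.6591, 0.1676, 0.0757], [3.1274, -0.003, 1.4356], [-3.6731, -0.1753, 6.5846], [0.0503, 0.9485, -0.0545]] 21.0
scene 26 X 0.0738 Y 0.062 0.0723 Z 0.0576
top 106 X 0.0706 Y -0.037 -0.0094 Z 0.0563
```

To row units: -35 mm / 800 = -0.0438, -25 mm / 800 = -0.0313.

Request:
{"fn": "arm_command", "kwargs": {"plan": [[[0, 0, -0.0003, 0, 0, 0, 1], [0, 0.0001, -0.0006, 0, 0, 0, 1], [0, 0.0001, -0.0013, 0, 0, 0, 1], [0, 0.0001, -0.0025, 0, 0, 0, 1], [0, 0.0001, -0.0063, 0, 0, 0, 1], [0, 0.0001, -0.015, 0, 0, 0, 1], [0, 0.0001, -0.0313, 0, 0, 0, 1], [0, 0.0001, -0.0438, 0, 0, 0, 1], [0, 0.0001, -0.0438, 0, 0, 0, 1]]]}}

```text
time_s: 22.0
ee_pos: [0.66, 0.1676, 0.1133]
eef_rot: [3.122, -0.004, 1.436]
force: [-0.2, 0.2, -1.7]
grip_width: 0.0239
grip_force: 40.0
```

```bash
python3 look.py; python3 look.py|tail -4
```

```text
[[0.66, 0.1676, 0.1133], [3.1224, -0.0043, 1.4357], [-0.188, 0.2328, -1.6977], [-0.0324, -0.0614, -0.0628]] 22.0
scene 35 X 0.0751 Y -0.0352 -0.019 Z 0.0587
scene 33 X 0.0746 Y 0.0592 0.0718 Z 0.0595
top 116 X 0.0708 Y -0.0358 -0.0032 Z 0.0567
[[0.6592, 0.1675, 0.1111], [3.1253, -0.0033, 1.4357], [-0.3108, 0.1409, -0.2402], [-0.0352, -0.0022, -0.0088]] 22.1
scene 35 X 0.0755 Y -0.0353 -0.0196 Z 0.0575
scene 33 X 0.074 Y 0.0592 0.0716 Z 0.0595
top 105 X 0.0709 Y -0.0358 -0.0032 Z 0.0565
```

The tube stays square at the bar. Now carrying the block back to the pad.

To row units: -362 mm / 800 = -0.4525, -352 mm / 800 = -0.44, 0.016 rad / 4 = 0.004.

Request:
{"fn": "arm_command", "kwargs": {"plan": [[[-0.0188, -0.0038, -0.0025, 0, 0, 0, 1], [-0.0625, -0.0138, -0.0025, 0.004, -0.0008, 0, 1], [-0.1063, -0.0238, -0.0025, 0.004, -0.0008, 0, 1], [-0.15, -0.0338, -0.0025, 0.004, -0.0008, 0, 1], [-0.1938, -0.0438, -0.0025, 0.004, -0.0008, 0, 1], [-0.2375, -0.0538, -0.0025, 0.004, -0.0008, 0, 1], [-0.2813, -0.0638, -0.0025, 0.004, -0.0008, 0, 1], [-0.325, -0.0738, -0.0025, 0.004, -0.0008, 0, 1], [-0.3688, -0.0825, -0.0025, 0.004, -0.0008, 0, 1], [-0.4125, -0.0925, -0.0025, 0.004, -0.0008, 0, 1], [-0.44, -0.0988, -0.0025, 0.004, -0.0008, 0, 1], [-0.4525, -0.1019, -0.0025, 0.004, -0.0008, 0, 1]]]}}

```text
time_s: 23.4
ee_pos: [0.5282, -0.1825, 0.1103]
eef_rot: [-3.141, 0.0, 1.433]
force: [0.4, 2.0, -1.5]
grip_width: 0.0239
grip_force: 40.0
```

To row units: 75 mm / 800 = 0.0938, 65 mm / 800 = 0.0813.

Request:
{"fn": "arm_command", "kwargs": {"plan": [[[0, 0, 0.025, 0, 0, 0, 1], [0, 0, 0.0563, 0, 0, 0, 1], [0, 0, 0.0813, 0, 0, 0, 1], [0, 0, 0.0938, 0, 0, 0, 1], [0, 0, 0.0938, 0, 0, 0, 1], [0, 0, 0.0938, 0, 0, 0, 1]]]}}

```text
time_s: 24.0
ee_pos: [0.5299, -0.1803, 0.0361]
eef_rot: [3.141, 0.0, 1.436]
force: [0.2, -0.3, -0.8]
grip_width: 0.0235
grip_force: 40.0
```

To row units: 8.5 mm / 800 = 0.0106, 8.3 mm / 800 = 0.0104.

Request:
{"fn": "arm_command", "kwargs": {"plan": [[[0, 0, 0.0038, 0, 0, 0, 1], [0, 0, 0.0075, 0, 0, 0, 1], [0, 0, 0.0094, 0, 0, 0, 1], [0, 0, 0.0104, 0, 0, 0, 1], [0, 0, 0.0106, 0, 0, 0, 1], [0, 0, 0.0106, 0, 0, 0, 1]]]}}

```text
time_s: 24.6
ee_pos: [0.5296, -0.1803, 0.0274]
eef_rot: [-3.141, -0.0, 1.436]
force: [-2.4, 0.5, 5.9]
grip_width: 0.0235
grip_force: 40.0
```

To row units: 0.2 mm / 800 = 0.0003.

Request:
{"fn": "arm_command", "kwargs": {"plan": [[[0, 0, 0.0003, 0, 0, 0, 1], [0, 0, 0.0003, 0, 0, 0, 1]]]}}

```text
time_s: 24.8
ee_pos: [0.5296, -0.1803, 0.0274]
eef_rot: [-3.141, 0.0, 1.436]
force: [-4.8, 1.9, 8.3]
grip_width: 0.0239
grip_force: 40.0
```

Seated on the pad. Releasing now, then retreating upward.

To row units: -0.2 mm / 800 = -0.0003.

Request:
{"fn": "arm_command", "kwargs": {"plan": [[[0, 0, -0.0003, 0, 0, 0, 0.4], [0, 0, -0.0003, 0, 0, 0, 0], [0, 0, -0.0003, 0, 0, 0, -1], [0, 0, -0.0003, 0, 0, 0, -1], [0, 0, -0.0003, 0, 0, 0, -1], [0, 0, -0.0003, 0, 0, 0, -1], [0, 0, -0.0003, 0, 0, 0, -1], [0, 0, -0.0003, 0, 0, 0, -1]]]}}

```text
time_s: 25.6
ee_pos: [0.5296, -0.1803, 0.0268]
eef_rot: [-3.141, -0.0, 1.436]
force: [-0.4, 0.4, -0.1]
grip_width: 0.0803
grip_force: 0.0
```

To row units: -250 mm / 800 = -0.3125, -230 mm / 800 = -0.2875.

Request:
{"fn": "arm_command", "kwargs": {"plan": [[[0, 0, -0.0063, 0, 0, 0, -1], [0, 0, -0.0313, 0, 0, 0, -1], [0, 0, -0.075, 0, 0, 0, -1], [0, 0, -0.125, 0, 0, 0, -1], [-0.05, 0, -0.1625, 0, 0, 0, -1], [-0.1125, 0, -0.175, 0, 0, 0, -1], [-0.175, 0, -0.175, 0, 0, 0, -1], [-0.2375, 0, -0.175, 0, 0, 0, -1], [-0.2875, 0, -0.175, 0, 0, 0, -1], [-0.3125, 0, -0.175, 0, 0, 0, -1], [-0.3125, 0, -0.175, 0, 0, 0, -1], [-0.3125, 0, -0.175, 0, 0, 0, -1]]]}}

```text
time_s: 26.8
ee_pos: [0.4958, -0.4277, 0.1667]
eef_rot: [-3.141, -0.0, 1.435]
force: [0.6, 1.0, 0.7]
grip_width: 0.0941
grip_force: 0.0
```

```bash
python3 - <<'E'
from h import *
from m import rect
im,d,W,i=grab('top');cv2.imwrite('pics/end.png',im);z=W[...,2]
for n,r,lo,hi in(('block',(slice(228,308),slice(384,446)),.017,.07),('pad',(slice(228,308),slice(384,446)),.003,.07)):
    p=W[r][(z[r]>lo)&(z[r]<hi)];p=p[np.isfinite(p).all(1)];print(n,np.median(p,0).round(4),rect(p))
h=cv2.cvtColor(im,cv2.COLOR_BGR2HSV).astype(int);r=(slice(190,330),slice(202,304))
m=(z[r]>.042)&(z[r]<.07)&(h[r][...,1]>120);m=cv2.morphologyEx(m.astype(np.uint8),cv2.MORPH_OPEN,np.ones((3,3)))>0
print('tube',rect(W[r][m]));print(ctrl.get_obs()['time_s'])
E
```

```text
block [ 0.528  -0.1783  0.0229] (array([ 531. , -180.1]), array([ 70.7, 110.2]), 82.29)
pad [ 0.5279 -0.1767  0.0101] (array([ 531.1, -181.2]), array([124.4, 163.9]), 88.78)
tube (array([617.3, 165.2]), array([110.3,  21.6]), 86.83)
26.85
```

View pics/end.png

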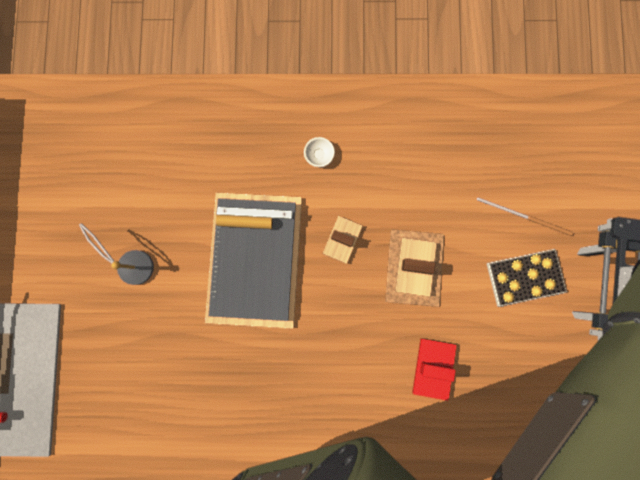

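The tube (244,222) lies square against the bar, the block (417,267) is centred on its cork, and the bystanders haven't moved.

```bash
python3 -c "
from station import ctrl
print(ctrl.hand_in())"
```

```text
the job is handed in; nothing more can be done
None
```

I handed the job in at about 27 s, with no verdict returned: the tube measures square against the stop bar, pressed at roughly 7–10 N by my force readings. The block is back sole down within about 2 mm of its cork pad's centre, and the bystanders look undisturbed in the final picture.

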